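# Clamp the copper pot and hold the index pin out

### The job

The copper coffee pot is already standing in the wooden nest of the indexing table, ready for engraving. Swing the open clamp arm all the way down over the pot by its yellow handle, then pull the red-knobbed index pin fully up against its spring and finish while still holding it up with the gripper, so that a colleague can turn the table to the next hole. Leave the black-knobbed drag plunger down, the pot in its nest, and the other things on the bench where they are.

Things in the scene. Friction and masses are not known exactly. Their poses are not given: they have to be found in the camera images.
- fixture: indexing table bolted to the bench: green base plate 300 x 250 x 18 mm, on it a steel disc 240 mm across whose top is 38 mm above the bench, with a ring of holes. Origin on the bench under the disc's centre; +x points from the disc's centre to the clamp's hinge post (away from the robot, up to 0.35 rad off), +z up. The post and its ears reach 145 mm above the bench.
- pot: copper coffee pot, 72 mm across, 78 mm tall, with a thin brass handle that rises outwards along its own +y to 118 mm from its axis and 134 mm above its foot; loose, stands in a wooden ring (92 mm across, 10 mm high) at the centre of the disc, its rim 116 mm above the bench. Origin at the centre of its underside.
- clamp (a joint): angle of the clamp arm about its level hinge, rad: 0 is fully down over the pot (a hard stop, the rubber pad then about 1 mm over the rim), it grows as the arm rises, up to 1.7. The arm is an aluminium bar 16 mm wide and 165 mm long, with a rubber pad 68 mm across under it. A stiff hinge (about 0.4 N m) holds it at any angle.
- clamp_hinge (a point): point on the clamp's hinge axis, in the middle plane of the arm, 130 mm above the bench. The axis is the fixture's y.
- clamp_handle (a point): middle of the yellow round handle, a bar 16 mm across and 66 mm long lying along the fixture's y (always level) and sticking out sideways on the fixture's -y side of the arm's free end; it is 150 mm from the hinge axis and 72 mm to the side of the arm's middle. It stays parallel to the hinge axis as the arm swings; when down it is 130 mm above the bench, 40 mm from the disc's centre line on the robot's side (fixture x = -40 mm, y = -72 mm).
- index_pin (a joint): lift of the red-knobbed index pin, m: 0 seated in its hole in the disc, 0.015 fully up (stop); its tip clears the disc at 0.008. It slides straight up; a spring pulls it back with 6 N at 0 rising to 12 N at 0.015.
- index_knob (a point): centre of the red knob, an upright cylinder 24 mm across, 28 mm tall; seated, the centre is 86 mm above the bench. Right under it a brass collar (18 mm across) on the bracket. It stands at the front of the disc, 94 mm towards the robot from the disc's centre and 54 mm to the left or right (along the fixture's y); the black knob takes the other place.
- index_block: dark steel bracket carrying the red-knobbed pin, fixed, 30 mm wide, its arm 64 mm above the bench; its foot, 22 mm thick, centred 41 mm from the pin on the robot's side, rises to 80 mm. Origin straight below the pin, 18 mm above the bench.
- drag_pin (a joint): lift of the black-knobbed drag plunger, m: 0 down, 0.015 up. Same size and spring as the index pin. To be left down.
- drag_knob (a point): centre of the black knob, same size and height as the red one.
- small_pot: loose bystander: smaller copper pot, 64 mm across, 62 mm tall, brass handle along its +y; origin at the centre of its underside.
- bowl: loose bystander: steel bowl, 120 mm across, 45 mm tall; origin at the centre of its underside.
- flask: loose bystander: silvery long-necked flask, 80 mm across, 158 mm tall; origin at the centre of its underside.
- hammer: loose bystander: hammer lying on the bench; origin on its underside.
- lid: loose bystander: flat copper lid with a small knob, 60 mm across, 28 mm tall; origin at the centre of its underside.
Mind the look-alikes: they are no part of the job. Leave any grey or turquoise look-alike of the pot alone.

How it is judged:
By the outcome, as a careful person would: the job done as asked, in the order asked, and still so for the second after the job is handed in, while the arm keeps its last pose, push and grip.
It also fails if it takes over 48 s, if anything falls off the work surface, if the arm or the gripper's body presses on something with over 40 N, if the wrist force passes 120 N, or if a joint passes its speed limit or range.

### The arm

A 6-joint arm with a two-finger parallel gripper is mounted at the origin on the work surface. World frame = base frame: x ahead of the robot, y to its left, z up, the work surface at z = 0. Lengths are in mm, angles in rad, forces in N, time in s.
With the tool pointing down it reaches from about 275 to 1000 mm from the base axis. Payload 8.4 kg.
Tool frame: the origin (TCP) lies on the centre line of the jaws, within the pads' length; the fingertips stand 14 mm ahead of it and the grasp point (between the pads) lies 5 mm behind it; z points along the fingers, y is the line along which they close (so a half turn about z gives the same grasp; the last joint's range is limited). The gripper opens to 85 mm and grips with 20 to 120 N. Pads are 22 mm wide; open, the fingers measure 114 mm over their backs; the gripper's body (76 mm by 85 mm) begins 54 mm behind the grasp point. The pads swing forward as they close: fully open they stand 13 mm farther back than shut.
Start: joints at [1.114, 0.353, 1.633, -0, 1.155, -0.002], TCP at [274.551, 561.471, 245.281] pointing down, gripper open.
Joint ranges: [-2.63, 2.63], [-0.92, 2.1], [0.06, 2.66], [-1.3, 4.44], [0, 2.69], [-3.02, 3.02]. Speed limits (rad/s): [2.22, 2.22, 2.79, 3.14, 3.14, 3.14].

### API

Orientations are given as [roll, pitch, yaw] about the fixed x, y, z axes, in that order (R = Rz(yaw) Ry(pitch) Rx(roll)).
In Python, from rig import r gives the robot as it stands.
- The arm moves only by the tool step_arm, never from a script. Its argument "plan" is text: rows parted by semicolons, each of 7 numbers parted by spaces: the turn, a rotation vector about the world's x, y, z in degrees, then the shift along the world's x, y, z in mm, then the closure in counts, from 0 (fully open) to 255 (shut). In form: rx ry rz x y z hand; .... A call has 1 to 8 rows; each row is the pose to reach, as a shift and turn from the pose commanded when the call began; what a row does not reach only later rows make up. A row lasts 1/10 s, in which the tool goes at most 50 mm and 8.59 degrees, less where a joint would pass 70% of its speed; a pose out of reach is approached as far as the arm can. A call with a gripper value outside its range is refused whole. The fingers move at their own pace and stop on an object; "force" is the grip in N (left out, the last holds). Time passes only in rows, so rows that repeat a pose let the fingers close. It gives the time, the measured TCP pose, the force, the opening and the grip force at its end, in the units of the state.
- r.sense(): the state, without advancing time (a new reading comes with each control period).
- r.grab_frame(name): name is "scene" or "top" or "wrist"; returns (picture, depth): 420x560x3 uint8, red, green, blue; 420x560 float32, mm along the optical axis (not along the pixel's ray), 0 where there is no reading.
- r.get_calibration(name): a dict with "K" (3x3 intrinsics, pixels), "world_from_camera" (4x4, takes a point from camera to world coordinates). Camera axes: x right, y down, z forward; pixel columns grow to the right and rows downward; lengths in mm; the calibration is good to about 2 mm. A picture is of the moment at which its call begins: read the wrist's pose just before it. get_calibration takes no time and is no camera call; for the wrist camera it gives the pose at the moment of the call.
- r.sign_off(): hands the job in; it is judged then, once.
The state is a dict: "clock": time; "qpos": joint angles; "qvel": joint speeds; "joint_efforts": joint torques, N m; "eef_pos": TCP position; "tcp_rot": TCP orientation; "contact_force": force on the tool from outside, world axes, zero at the start; "wrist_torque": the same for the moment, N m; "opening": opening from 0.0 (shut) to 1.0 (fully open); "grasp_force": force on a finger pad.
Only numpy, scipy, OpenCV 4.12 (cv2) and the standard library are available. Lean on these libraries where they do the work, as an engineer would, in place of code of your own. Each camera call takes 0.05 s, during which the arm holds its last target. There are 200 camera calls.

## Working session

There is one attempt and no reset: what is moved stays moved. The work goes in short steps, Python scripts to look and compute and a tool call to move; the robot and the scene stay as the last step left them, time stands still between calls to the robot, and variables do not carry over. Pictures are saved under pics/ and viewed, at most 10 in all, crops included, and the job is handed in when it is done.

Besides the shell and the picture viewer there is one more tool, called after ">>>" in YAML: its name, and indented under it one key for each argument. step_arm: Moves the arm, as the interface text tells. Its arguments: {"type":"object","properties":{"plan":{"type":"string"},"force":{"type":"number"}},"required":["plan"]}

```bash
mkdir -p pics; ls; python3 - <<'E'
from rig import r
import cv2, numpy as np
for n in("scene","top"):
    p,d=r.grab_frame(n); c=r.get_calibration(n)
    cv2.imwrite(f"pics/{n}0.png",p[:,:,::-1]); np.savez(f"{n}0.npz",p=p,d=d,K=c["K"],T=c["world_from_camera"])
    print(n,np.round(c["K"],1).tolist(),np.round(c["world_from_camera"],3).tolist())
s=r.sense(); print(s)
E
```

```text
pics
scene [[400.7, 0.0, 283.6], [0.0, 400.7, 206.9], [0.0, 0.0, 1.0]] [[0.808, 0.435, -0.398, 977.728], [0.59, -0.575, 0.568, -711.021], [0.018, -0.693, -0.721, 1033.76], [0.0, 0.0, 0.0, 1.0]]
top [[525.8, 0.0, 272.8], [0.0, 525.8, 214.8], [0.0, 0.0, 1.0]] [[-0.013, -0.993, 0.114, 248.712], [-1.0, 0.013, -0.001, -4.569], [-0.0, -0.114, -0.993, 1890.714], [0.0, 0.0, 0.0, 1.0]]
{'clock': 0.1, 'qpos': array([ 1.11359294e+00,  3.53557914e-01,  1.63403982e+00,  2.07553379e-05,
        1.15524564e+00, -2.39185517e-03]), 'qvel': array([ 0.0015222 , -0.00262702, -0.0013525 , -0.0006786 ,  0.0015538 ,
        0.00083961]), 'joint_efforts': array([-1.39922067e-03, -6.06351614e+01, -3.42826009e+01, -2.42173401e-04,
        3.97290423e-03,  6.91564514e-05]), 'eef_pos': array([274.36592501, 561.09988516, 244.65839599]), 'tcp_rot': array([-3.14034198e+00, -2.19699371e-05,  2.68677272e+00]), 'contact_force': array([-0.51390034, -0.22673776, -0.31109465]), 'wrist_torque': array([0.01149395, 0.01496395, 0.01995272]), 'grasp_force': 0.0, 'opening': 1.0039062818503697}
```

View pics/scene0.png

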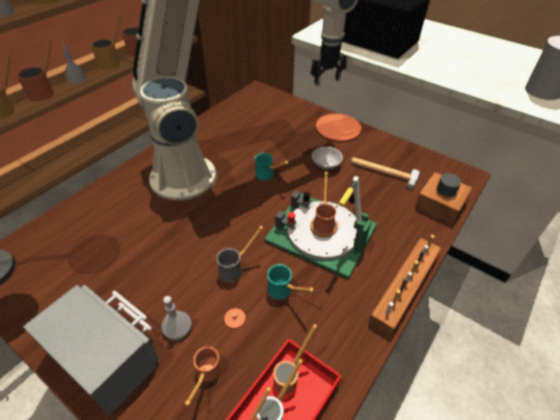

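View pics/top0.png

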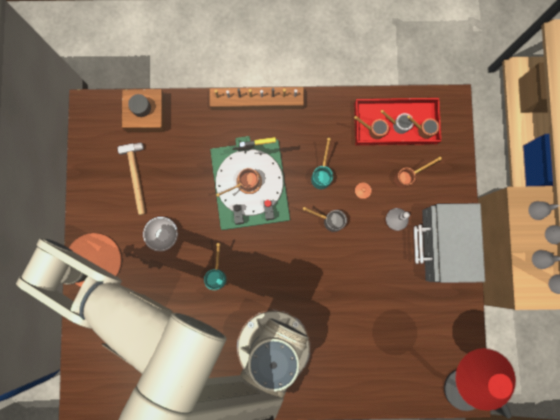

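The scene view shows the fixture around pixel (325,225): the clamp arm is upright at (358,200), the yellow handle at (347,196) and the red knob at (291,217). The top view shows the disc at (249,181), the handle at (265,141), the red knob at (268,204) and the black knob at (239,213). The pot's handle points left and slightly towards the robot.

```bash
cat > h.py <<'E'
import cv2, numpy as np
def ray(u,v,K,T):
    d=T[:3,:3]@np.linalg.inv(K)@np.array([u,v,1.]); return T[:3,3],d
def on_z(u,v,K,T,z):
    o,d=ray(u,v,K,T); return o+d*(z-o[2])/d[2]
def meet(a,b):
    (o1,d1),(o2,d2)=a,b
    A=np.stack([d1,-d2],1); t=np.linalg.lstsq(A,o2-o1,rcond=None)[0]
    p,q=o1+d1*t[0],o2+d2*t[1]; return (p+q)/2,np.linalg.norm(p-q)
def cloud(d,K,T):
    v,u=np.mgrid[:d.shape[0],:d.shape[1]]
    P=np.stack([(u-K[0,2])/K[0,0]*d,(v-K[1,2])/K[1,1]*d,d],-1)
    return P@T[:3,:3].T+T[:3,3]
def mask(p,lo,hi):
    return cv2.inRange(cv2.cvtColor(p,cv2.COLOR_RGB2HSV),lo,hi)
E
python3 - <<'E'
from h import *
F={n:np.load(n+"0.npz") for n in("scene","top")}
box={"scene":(260,380,150,280),"top":(200,300,125,235)}
C={}
for n,f in F.items():
    p,d,K,T=(f[k] for k in"pdKT"); P=cloud(d,K,T); x0,x1,y0,y1=box[n]
    B=np.zeros(d.shape,np.uint8); B[y0:y1,x0:x1]=1
    for nm,lo,hi in(("yellow",(24,150,120),(33,255,255)),("red",(0,215,110),(4,255,255)),("red2",(174,180,90),(180,255,255)),("disc",(0,0,170),(180,60,255)),("green",(50,90,30),(85,255,255))):
        m=mask(p,lo,hi)*B
        k,l,st,c=cv2.connectedComponentsWithStats(m)
        for i in range(1,k):
            if st[i,4]>12:
                q=np.median(P[l==i],0); print(n,nm,c[i].round(1),st[i].tolist(),q.round(0)); C.setdefault((n,nm),(st[i,4],c[i]))
    im=cv2.resize(p[y0:y1,x0:x1],None,fx=5,fy=5,interpolation=cv2.INTER_CUBIC); cv2.imwrite(f"pics/{n}c.png",im[:,:,::-1])
for nm in("yellow","red"):
    if ("scene",nm) in C and("top",nm) in C: print(nm,meet(ray(*C["scene",nm][1],F["scene"]["K"],F["scene"]["T"]),ray(*C["top",nm][1],F["top"]["K"],F["top"]["T"])))
a=cv2.imread("pics/scenec.png");b=cv2.imread("pics/topc.png");h=520
a=cv2.resize(a,(400,433));b=cv2.resize(b,(394,433));cv2.imwrite("pics/both.png",np.hstack([a,b]))
E
```

```text
scene yellow [345.8 195.3] [340, 188, 12, 15, 70] [671.  15. 284.]
scene disc [332.5 159.6] [326, 154, 16, 12, 122] [415. 421.  16.]
scene disc [355.2 178.2] [353, 176, 5, 5, 19] [659.  85. 289.]
scene disc [323.8 232.1] [290, 201, 66, 56, 2020] [610.  53.  38.]
scene green [265.6 166.4] [260, 154, 14, 26, 241] [256. 195.  46.]
scene green [328.5 247.5] [266, 214, 109, 63, 1318] [703.  -7.  19.]
scene green [279.2 272.4] [268, 265, 23, 15, 254] [ 579. -156.   59.]
top disc [241.8 143.7] [240, 142, 5, 5, 18] [658.  87. 287.]
top disc [248.6 180.5] [216, 150, 67, 65, 2636] [586.  77.  39.]
```

View pics/both.png

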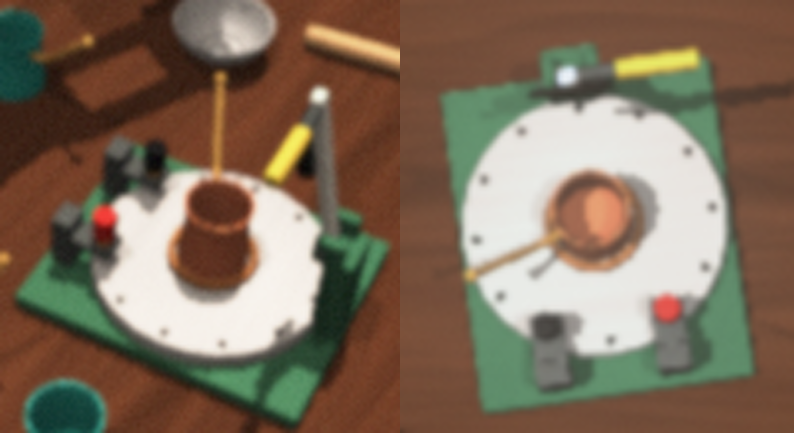

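The crops show the arm standing about upright. In the top view, the yellow handle is at about (265,141), the red knob on the -y side at (267.8,203.3), the black knob at (237.3,208) and the pot's handle to the left. In the scene view, red is at (291.2,216.6) and black at (306.2,197.1).

```bash
python3 - <<'E'
from h import *
F={n:np.load(n+"0.npz") for n in("scene","top")}
S,T=F["scene"],F["top"]
R=lambda f,uv:ray(*uv,f["K"],f["T"])
P={}
for nm,s,t in(("yellow",(345.8,195.3),(265.2,141)),("red",(291.2,216.6),(267.8,203.3)),("black",(306.2,197.1),(237.3,208))):
    P[nm],g=meet(R(S,s),R(T,t)); print(nm,P[nm].round(1),"gap",round(g,1), T["p"][int(t[1]),int(t[0])], "top z86/98:",on_z(*t,T["K"],T["T"],98).round(1))
# disc: depth points at disc height, both views
for n,f in F.items():
    C=cloud(f["d"],f["K"],f["T"]); w=mask(f["p"],(0,0,150),(180,70,255))>0
    m=w&(abs(C[...,2]-38)<8)&(abs(C[...,0]-590)<170)&(abs(C[...,1]-50)<170)
    q=C[m][:,:2].astype(np.float32); print(n,m.sum(),"minCircle",cv2.minEnclosingCircle(q),"z",np.median(C[m][:,2]))
b=P["black"][:2]-P["red"][:2]; print("knob dist",np.linalg.norm(b),"fixture yaw",np.arctan2(-b[0],b[1]))
E
```

```text
yellow [668.5  15.8 281.8] gap 4.5 [229 226 100] top z86/98: [714.3  16.7  98. ]
red [498.2  12.   88.2] gap 5.2 [228  86  79] top z86/98: [494.9  10.2  98. ]
black [484.3 118.2  83.8] gap 6.4 [77 74 70] top z86/98: [480.  115.3  98. ]
scene 2060 minCircle ((584.5684814453125, 80.10863494873047), 122.02162170410156) z 38.18882103108547
top 2388 minCircle ((584.0447387695312, 77.61982727050781), 120.56721496582031) z 38.368502579921596
knob dist 107.13695252116771 fixture yaw 0.13016171788792996
```

>>> step_arm:
  plan: "0 0 -28 130 -180 70 0;0 0 -56 394 -545 125 0;0 0 -56 394 -545 125 0;0 0 -56 394 -545 125 0;0 0 -56 394 -545 125 0;0 0 -56 394 -545 125 0;0 0 -56 394 -545 125 0;0 0 -56 394 -545 125 0"

```text
clock: 0.9
eef_pos: [505.1, 241.6, 321.2]
tcp_rot: [-3.141, 0.0, 1.707]
contact_force: [0.2, 0.7, -0.3]
opening: 1.001
grasp_force: 0.0
```

>>> step_arm:
  plan: "0 0 0 163 -226 49 0;0 0 0 163 -226 49 0;0 0 0 163 -226 49 0;0 0 0 163 -226 49 0;0 0 0 163 -226 49 0;0 0 0 163 -226 49 0;0 0 0 163 -226 49 0;0 0 0 163 -226 49 0"

```text
clock: 1.7
eef_pos: [667.3, 17.0, 369.2]
tcp_rot: [-3.14, -0.001, 1.708]
contact_force: [-0.8, 0.1, -0.4]
opening: 1.002
grasp_force: 0.0
```

```bash
python3 - <<'E'
from rig import r
import cv2, numpy as np
from h import *
c=r.get_calibration("wrist");s=r.sense();p,d=r.grab_frame("wrist"); cv2.imwrite("pics/w1.png",p[:,:,::-1])
K,T=c["K"],c["world_from_camera"]; np.savez("w1.npz",p=p,d=d,K=K,T=T); print(s["eef_pos"],s["tcp_rot"],T.round(2).tolist())
C=cloud(d,K,T); m=mask(p,(22,120,90),(35,255,255)); k,l,st,ct=cv2.connectedComponentsWithStats(m)
for i in range(1,k):
    if st[i,4]>80:
        q=C[(l==i)&(d>0)]; print(st[i],ct[i].round(1),np.percentile(q,[2,50,98],axis=0).round(1).tolist())
E
```

```text
[667.26903178  16.98581637 369.16468926] [-3.14023868e+00 -5.22891003e-04  1.70793487e+00] [[0.99, 0.13, 0.04, 657.45], [0.14, -0.95, -0.3, 93.37], [-0.0, 0.3, -0.95, 498.77], [0.0, 0.0, 0.0, 1.0]]
[ 269  168   27  102 2392] [281.4 218.2] [[660.5, -14.1, 276.5], [669.8, 20.1, 283.8], [679.9, 49.9, 285.9]]
```

View pics/w1.png

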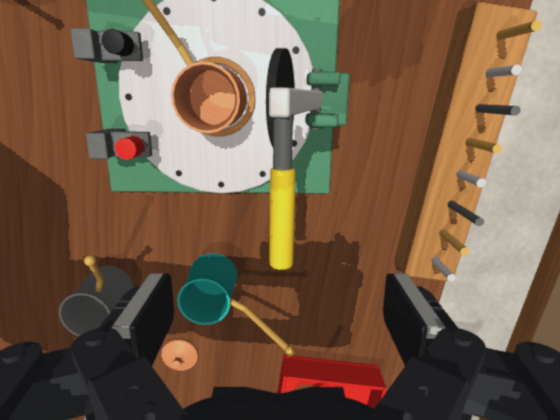

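The wrist view shows the yellow handle at about (281,218), from rows 168 to 270, with clear space on both sides. It measures (670,19,277) and is parallel to the fixture's y. The red knob is at (128,147).

>>> step_arm:
  plan: "0 0 0 2.5 2 -50 0;0 0 0 2.5 2 -97 0;0 0 0 2.5 2 -97 0;0 0 0 2.5 2 -97 255;0 0 0 2.5 2 -97 255;0 0 0 2.5 2 -97 255;0 0 0 2.5 2 -97 255;0 0 0 2.5 2 -97 255"
  force: 20

```text
clock: 2.55
eef_pos: [670.2, 19.4, 274.4]
tcp_rot: [3.14, 0.0, 1.709]
contact_force: [-1.2, 0.3, 6.8]
opening: 0.178
grasp_force: 20.5
```

>>> step_arm:
  plan: "0 0 0 -12 -1.7 -3 255;0 0 0 -24 -3.3 -7 255;0 0 0 -37 -5 -13 255;0 0 0 -50.5 -7 -21 255;0 0 0 -62 -8.6 -30 255;0 0 0 -74 -10.2 -39.5 255;0 0 0 -74 -10.2 -39.5 255"

```text
clock: 3.25
eef_pos: [595.2, 9.4, 232.7]
tcp_rot: [-3.142, -0.001, 1.709]
contact_force: [2.0, 2.2, -7.9]
opening: 0.181
grasp_force: 20.1
```

>>> step_arm:
  plan: "0 0 0 -10 -1.3 -11 255;0 0 0 -19 -2.6 -23 255;0 0 0 -27 -3.7 -36 255;0 0 0 -33.5 -4.6 -49 255;0 0 0 -38.5 -5.3 -63 255;0 0 0 -42 -5.8 -78 255;0 0 0 -44 -6.1 -93 255;0 0 0 -44 -6.1 -93 255"

```text
clock: 4.05
eef_pos: [553.6, 3.4, 140.1]
tcp_rot: [3.139, -0.0, 1.709]
contact_force: [4.9, 2.6, -4.1]
opening: 0.18
grasp_force: 19.9
```

>>> step_arm:
  plan: "0 0 0 0 0 -6 255;0 0 0 -0.5 0 -12 255;0 0 0 -0.5 0 -15 255;0 0 0 -0.5 0 -15 255"

```text
clock: 4.45
eef_pos: [553.4, 3.1, 127.4]
tcp_rot: [3.138, 0.001, 1.709]
contact_force: [0.9, 1.3, 15.5]
opening: 0.178
grasp_force: 22.7
```

>>> step_arm:
  plan: "0 0 0 0 0 -2 255;0 0 0 0 0 -4 255;0 0 0 0 0 -4 255"

```text
clock: 4.75
eef_pos: [553.5, 3.0, 124.4]
tcp_rot: [3.138, 0.001, 1.709]
contact_force: [-3.1, -0.2, 26.4]
opening: 0.177
grasp_force: 24.9
```

>>> step_arm:
  plan: "0 0 0 0 0 3 255;0 0 0 0 0 3 110;0 0 0 0 0 3 110;0 0 0 0 0 3 110;0 0 0 0 0 40 110;0 0 0 -50 -7 90 110;0 0 0 -60 -8 100 0;0 0 0 -60 -8 100 0"

```text
clock: 5.55
eef_pos: [489.9, -5.1, 224.0]
tcp_rot: [3.14, 0.0, 1.709]
contact_force: [-0.6, -0.1, -1.3]
opening: 0.884
grasp_force: 0.0
```

```bash
python3 - <<'E'
from rig import r
import cv2, numpy as np
from h import *
c=r.get_calibration("wrist");s=r.sense();p,d=r.grab_frame("wrist"); cv2.imwrite("pics/w2.png",p[:,:,::-1])
K,T=c["K"],c["world_from_camera"]; np.savez("w2.npz",p=p,d=d,K=K,T=T); print(s["eef_pos"],s["tcp_rot"])
C=cloud(d,K,T)
for nm,lo,hi in(("y",(22,120,90),(35,255,255)),("red",(0,190,90),(4,255,255)),("red",(172,150,80),(180,255,255))):
  k,l,st,ct=cv2.connectedComponentsWithStats(mask(p,lo,hi))
  for i in range(1,k):
    if st[i,4]>150:
        q=C[(l==i)&(d>0)]; print(nm,st[i],ct[i].round(1),np.percentile(q,[3,50,97],axis=0).round(1).tolist())
E
```

```text
[489.90729783  -5.12536641 223.96998883] [3.13972813e+00 4.99433008e-04 1.70923266e+00]
y [ 362  170   32  101 2381] [377.  219.4] [[544.2, -26.4, 132.8], [552.0, 5.4, 138.6], [561.8, 34.2, 140.6]]
red [277 160  31  36 831] [292.2 178.2] [[488.6, 4.8, 86.5], [498.3, 15.7, 100.6], [507.6, 25.8, 102.0]]
```

View pics/w2.png

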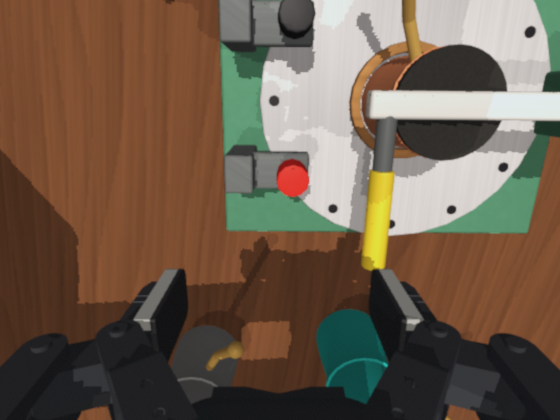

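The wrist view shows the clamp bar down over the pot, from (370,105) to the right edge. The handle is at (377,219) and the red knob at (292,178).

```bash
python3 - <<'E'
from h import *
f=np.load("w2.npz");C=cloud(f["d"],f["K"],f["T"]);p=f["p"]
q=C[98:112,385:555].reshape(-1,3);q=q[(q[:,2]>110)&(q[:,2]<175)]
A=np.c_[(q[:,0]-600)*.99+(q[:,1]-80)*.137,np.ones(len(q))]
print("bar slope dz/dx_f",np.polyfit(A[:,0],q[:,2],1),len(q))
Q=C[190:225,320:350].reshape(-1,3);print(Q[:,2].mean())
dm=(abs(C[...,2]-38)<4)&(mask(p,(0,0,120),(180,60,255))>0);D=C[dm];g=np.linalg.lstsq(np.c_[D[:,:2]-[560,60],np.ones(len(D))],D[:,2],rcond=None)[0];print("disc plane",g)
k,l,st,ct=cv2.connectedComponentsWithStats(mask(p,(0,190,90),(4,255,255)));i=st[1:,4].argmax()+1
R=C[l==i];t=R[R[:,2]>98.5];print("knob top centre",cv2.minEnclosingCircle(t[:,:2].astype(np.float32)),np.median(t,0))
E
```

```text
bar slope dz/dx_f [-6.62663459e-03  1.37645594e+02] 2373
37.84840790295535
disc plane [5.70590427e-04 2.89806134e-04 3.89234729e+01]
knob top centre ((490.46405029296875, 37.40568542480469), 35.62459182739258) [498.91672015  14.54830525 100.78194785]
```

The bar still slopes by about 0.007 rad, so I'll press the handle once more from above with closed fingers.

>>> step_arm:
  plan: "0 0 0 50 8 0 255;0 0 0 62.5 9.5 0 255;0 0 0 62.5 9.5 0 255;0 0 0 62.5 9.5 0 255;0 0 0 62.5 9.5 -40 255;0 0 0 62.5 9.5 -66 255;0 0 0 62.5 9.5 -70 255;0 0 0 62.5 9.5 -72 255"

```text
clock: 6.4
eef_pos: [552.4, 4.5, 151.2]
tcp_rot: [-3.139, -0.0, 1.709]
contact_force: [-15.0, 0.1, 42.0]
opening: 0.001
grasp_force: 21.5
```

>>> step_arm:
  plan: "0 0 0 0 0 -1 255;0 0 0 0 0 -2 255;0 0 0 0 0 -2 255"

```text
clock: 6.7
eef_pos: [552.5, 4.5, 151.1]
tcp_rot: [-3.14, -0.0, 1.709]
contact_force: [-16.0, 0.3, 43.5]
opening: 0.001
grasp_force: 22.5
```

>>> step_arm:
  plan: "0 0 0 0 0 50 255;0 0 10 -30 4 70 255;0 0 18 -54 10 70 0;0 0 27 -54 10 70 0;0 0 36 -54 10 70 0;0 0 45 -54 10 70 0;0 0 54 -54 10 70 0;0 0 62 -54 10 70 0"

```text
clock: 7.5
eef_pos: [498.6, 14.5, 217.1]
tcp_rot: [-3.141, -0.001, 2.765]
contact_force: [0.7, 0.1, 0.1]
opening: 0.992
grasp_force: 0.0
```

>>> step_arm:
  plan: "0 0 8 0 0 0 0;0 0 16 0 0 0 0;0 0 24 0 0 0 0;0 0 28 0 0 0 0;0 0 28 0 0 0 0"

```text
clock: 8.0
eef_pos: [498.8, 14.5, 217.2]
tcp_rot: [3.142, -0.001, -3.034]
contact_force: [-0.7, -0.6, 0.7]
opening: 1.002
grasp_force: 0.0
```

>>> step_arm:
  plan: "0.7 -5 0 0 0 0 0;1.4 -9.9 0 0 0 0 0;1.4 -9.9 0 0 0 0 0;1.4 -9.9 0 0 0 0 0"

```text
clock: 8.4
eef_pos: [499.3, 14.5, 217.6]
tcp_rot: [3.135, 0.172, -3.037]
contact_force: [-0.2, 0.8, -0.5]
opening: 0.999
grasp_force: 0.0
```

```bash
python3 - <<'E'
from rig import r
import cv2, numpy as np
from h import *
from scipy.spatial.transform import Rotation as Rn
c=r.get_calibration("wrist");s=r.sense();p,d=r.grab_frame("wrist"); cv2.imwrite("pics/w3.png",p[:,:,::-1])
K,T=c["K"],c["world_from_camera"]; np.savez("w3.npz",p=p,d=d,K=K,T=T); print(s["eef_pos"],s["tcp_rot"],s["qpos"].round(2),s["opening"]); print(Rn.from_euler("xyz",s["tcp_rot"]).as_matrix().round(3).tolist())
C=cloud(d,K,T)
for nm,lo,hi in(("y",(22,120,90),(35,255,255)),("red",(0,190,90),(4,255,255))):
  k,l,st,ct=cv2.connectedComponentsWithStats(mask(p,lo,hi))
  for i in range(1,k):
    if st[i,4]>150:
        q=C[(l==i)&(d>0)]; print(nm,st[i],ct[i].round(1),np.percentile(q,[3,50,97],axis=0).round(1).tolist())
E
```

```text
[499.30893046  14.52290676 217.63026021] [ 3.13544582  0.172482   -3.03725211] [ 0.01  0.11  2.04  0.03  0.83 -1.68] 0.99878849907977
[[-0.98, -0.105, 0.17], [-0.103, 0.994, 0.024], [-0.172, 0.006, -0.985]]
y [ 201  256  100   26 2187] [250.5 268.3] [[543.2, -28.0, 130.4], [550.0, 2.5, 137.1], [559.8, 33.3, 139.3]]
red [ 260  151   32   41 1022] [275.4 171. ] [[486.8, 4.0, 81.5], [494.1, 13.3, 100.5], [506.7, 23.1, 101.9]]
```

View pics/w3.png

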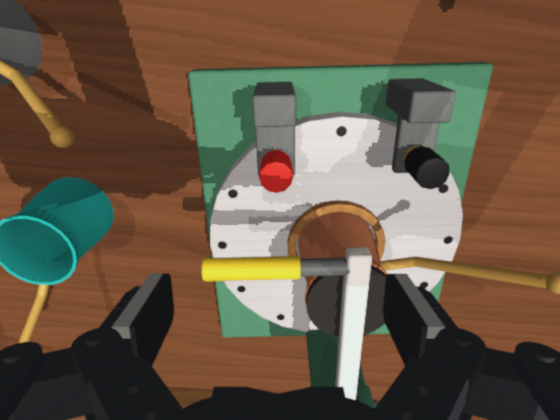

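The wrist view shows the red knob at (275,171), the black one at (428,167) and the handle at (250,268). Clamp and pot are in place, and the way down to the red knob is free.

>>> step_arm:
  plan: "0 0 0 -0.8 -0.6 -45 0;0 0 0 -0.8 -0.6 -90 0;0 0 0 -0.8 -0.6 -110 0;0 0 0 -0.8 -0.6 -125 0;0 0 0 -0.8 -0.6 -133 0;0 0 0 -0.8 -0.6 -133 0"

```text
clock: 9.05
eef_pos: [499.0, 14.2, 83.5]
tcp_rot: [3.135, 0.172, -3.036]
contact_force: [0.0, 0.2, 0.2]
opening: 1.003
grasp_force: 0.0
```

>>> step_arm:
  plan: "0 0 0 0 0 0 255;0 0 0 0 0 0 255;0 0 0 0 0 0 255;0 0 0 0 0 0 255;0 0 0 0 0 0 255;0 0 0 0 0 0 255;0 0 0 0 0 0 255"
  force: 80

```text
clock: 9.75
eef_pos: [499.5, 13.7, 85.4]
tcp_rot: [3.136, 0.176, -3.035]
contact_force: [-3.5, -4.6, 9.7]
opening: 0.26
grasp_force: 77.8
```

>>> step_arm:
  plan: "0 0 0 0 0 3 255;0 0 0 0 0 6 255;0 0 0 0 0 9 255;0 0 0 0 0 12 255;0 0 0 0 0 15 255;0 0 0 0 0 16 255;0 0 0 0 0 16 255"

```text
clock: 10.45
eef_pos: [499.4, 13.7, 100.3]
tcp_rot: [3.136, 0.175, -3.035]
contact_force: [5.1, -4.4, -12.1]
opening: 0.261
grasp_force: 78.8
```

>>> step_arm:
  plan: "0 0 0 0 0 1 255;0 0 0 0 0 2 255;0 0 0 0 0 2 255;0 0 0 0 0 2 255"

```text
clock: 10.85
eef_pos: [499.3, 13.7, 100.8]
tcp_rot: [3.136, 0.174, -3.035]
contact_force: [16.4, -4.1, -37.1]
opening: 0.256
grasp_force: 81.2
```

```bash
python3 - <<'E'
from rig import r
import cv2, numpy as np
from h import *
s=r.sense();print(s["eef_pos"],s["contact_force"],s["grasp_force"],s["opening"])
p,d=r.grab_frame("scene");pw,dw=r.grab_frame("wrist")
cv2.imwrite("pics/end.png",np.hstack([cv2.resize(p[150:280,260:380],(390,420),interpolation=cv2.INTER_CUBIC),cv2.resize(pw,(400,420))])[:,:,::-1])
E
```

```text
[499.25566939  13.69473544 100.75140156] [ 16.44348215  -4.09120887 -37.12929028] 81.16641283035278 0.2562844781699562
```

View pics/end.png

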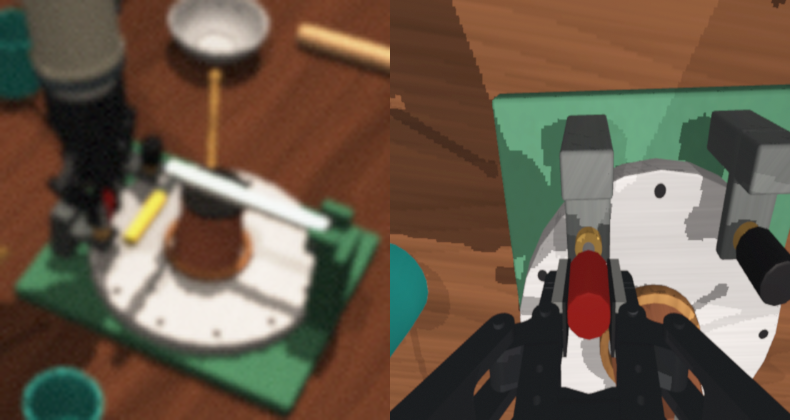

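The images show the red knob held between the fingers with the brass collar bare below it, and the clamp down on the pot. The stop was felt at 37 N, so I'll ease off a little and then hand in.

>>> step_arm:
  plan: "0 0 0 0 0 -0.8 255;0 0 0 0 0 -0.8 255;0 0 0 0 0 -0.8 255"

```text
clock: 11.25
eef_pos: [499.3, 13.7, 100.6]
tcp_rot: [3.136, 0.174, -3.035]
contact_force: [12.1, -3.8, -24.5]
opening: 0.256
grasp_force: 83.4
```

```bash
python3 - <<'E'
from rig import r
s=r.sense();print(s["eef_pos"],s["contact_force"],s["grasp_force"])
if s["eef_pos"][2]>100.2 and s["contact_force"][2]<-13: print(r.sign_off())
E
```

```text
[499.31557212  13.68807206 100.63701721] [ 12.05711592  -3.79569435 -24.49790209] 83.43712449073792
the job is handed in; nothing more can be done
None
```

I swung the clamp down to its stop over the pot, pulled the red index pin up to its stop and handed in at about 11 s with the gripper still holding it; pressing the handle down peaked at about 45 N at the wrist, through the fingertips.

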